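Key the bagel slicer on

ROBOT

A 7-joint arm with a two-finger parallel gripper is mounted at the origin on a cart in front of the work surface, level with it; the furniture and walls round the work are solid. World frame = base frame: x ahead of the robot, y to its left, z up, the work surface at z = 0. Lengths are in mm, angles in rad, forces in N, time in s.
With the tool pointing down it reaches from about 400 to 875 mm from the base axis. Payload 4.4 kg.
Tool frame: the origin (TCP) lies midway between the tips of the shut fingers; the grasp point (between the pads) lies 19 mm behind it (ctrl.pinch_z is the distance from the TCP to the grasp point, in mm); z points along the fingers, y is the line along which they close (so a half turn about z gives the same grasp; the last joint's range is limited). The gripper opens to 85 mm and grips with 20 to 120 N. Pads are 22 mm wide; open, the fingers measure 114 mm over their backs; the gripper's body (76 mm by 85 mm) begins 54 mm behind the grasp point. The pads swing forward as they close: fully open they stand 13 mm farther back than shut.
Start: joints at [1.169, 0.628, 0.038, 1.517, -0.027, 0.996, -0.02], TCP at [214.22, -613.7, 211.113] pointing down, gripper open.
Joint ranges: [-3.06, 3.06], [-0.37, 2.12], [-1.25, 1.32], [0.18, 2.47], [-1.1, 4.24], [0.23, 1.98], [-2.94, 2.94]. Speed limits (rad/s): [2.57, 2.57, 3.14, 3.14, 3.14, 3.14, 3.14].

INTERFACE

Orientations are given as [roll, pitch, yaw] about the fixed x, y, z axes, in that order (R = Rz(yaw) Ry(pitch) Rx(roll)).
In Python, from cell import read_state, cams, order, ctrl gives the robot as it stands.
- The arm moves only by the tool move_arm, never from a script. Its argument "targets" is text: rows parted by semicolons, each of 7 numbers parted by spaces: the gripper's target within -1 to 1 (fully open at 1, half-way at 0, shut at -1), then the shift along the tool's x, y, z in cm, then the turn, a rotation vector about the tool's x, y, z in degrees. A call has 1 to 5 rows; each row shifts and turns the commanded pose from where the row before left it, along the tool's axes as they then stand; what a row does not reach is not made up. A row lasts 1/12 s, in which the tool goes at most 41.7 mm and 7.16 degrees, less where a joint would pass 70% of its speed; a pose out of reach is approached as far as the arm can. A call with a gripper value outside its range is refused whole. The fingers move at their own pace and stop on an object; the grip force is fixed at half the most. Time passes only in rows, so rows that do not move let the fingers close. It gives the time, the measured TCP pose, the force, the opening and the grip force at its end, in the units of the state.
- read_state(): the state, without advancing time (a new reading comes with each control period).
- cams.get_image(name): name is "scene" or "top" or "wrist"; returns a dict with "color" (400x640x3 uint8, red, green, blue), "fovy" (degrees; the focal length in pixels is half the picture's height over the tangent of half this angle, whatever the lens; pixels are square), "cx", "cy" (the principal point, pixels), "k1" (the pictures are not rectified: a ray, as slopes to the right and down, at radius r is drawn at 1 + k1 r^2 times it, then the intrinsics apply), "rvec" (rotation vector, rad) and "tvec" (3), from world to camera coordinates, as OpenCV has them. Camera axes: x right, y down, z forward; pixel columns grow to the right and rows downward; lengths in mm; the calibration is good to about 2 mm. A picture is of the moment at which its call begins. There is no depth.
- order.finish_job(): hands the job in; it is judged then, once.
The state is a dict: "clock": time; "qpos": joint angles; "qd": joint speeds; "tau": joint torques, N m; "eef_pos": TCP position; "tool_rot": TCP orientation; "force": force on the tool from outside, world axes, zero at the start; "torque": the same for the moment, N m; "width": finger opening in mm; "gripper_force": force on a finger pad.
Only numpy, scipy, OpenCV 4.12 (cv2) and the standard library are available. Lean on these libraries where they do the work, as an engineer would, in place of code of your own. Each camera call takes 0.05 s, during which the arm holds its last target. There are 200 camera calls.

TASK

Take the key with the straight T-bar handle out of the key stand, put its flat blade fully down into the slot of the bagel slicer's lock, and turn it clockwise (seen from above) all the way to the stop. Leave the key standing in the lock, let go of it, and leave the round-knob key where it is in the stand.

Things in the scene. Friction and masses are not known exactly. Their poses are not given: they have to be found in the camera images.
- bar_key: Key to use, 90 g, upright in a stand pocket. Origin: centre of blade tip, z up. Steel blade 9 (x) x 26 (y) x 24 mm long, its lowest 5 mm only 5 x 20; collar 36 mm round, 5 thick, underside 24 above tip; neck 14 mm round; black straight bar handle 14 (x) x 48 (y) mm, 43 to 69 mm above tip. Grip the bar across its 14 mm, 56 mm above the tip.
- knob_key: The other key, not to be used: same collar and height, but a round black knob 36 mm in diameter and a 16 mm square shank too thick for the slot. Stands in the other pocket, 80 mm from the T-bar key. Origin: centre of the lower end of its shank; z up.
- key_stand: Fixed grey block, 70 (x) x 150 (y) x 36 mm high, two pockets 18 (x) x 32 (y) mm, 30 deep, at y = -40 and +40 mm. The keys' collars rest on its top (key origins 12 mm above the worktop), the T-bar lies along y; which key is in which pocket varies. Origin: centre of its underside.
- slicer: Fixed bagel slicer. In front an aluminium lock housing 104 x 130 x 50 mm high with the round lock on it (steel ring 72 mm outer, 45 mm inner diameter, top 77.5 mm above the worktop); behind, 82 to 150 mm beyond the lock's axis, a bagel chute with a black handle, 129 mm high. Origin: on the worktop under the lock's axis; x points from lock to chute, z up.
- barrel_slot (a point): Centre of the key slot's mouth on top of the lock's turning barrel, 76 mm above the worktop; turns with the barrel. Slot 31 mm along this point's y, 13 along x, 24.5 deep, mouth chamfered 3 mm; the key's y goes along this y, either way round. Fully in, the key's collar rests on the barrel and its origin is 24 mm below this point.
- barrel (a joint): Turn of the lock barrel, rad: 0 at the off stop (slot along the slicer's y, towards a white dot on the ring; starts at 0 to 0.15), grows clockwise from above to 1.05 (60 degrees) at the on stop (white bar mark). About 0.06 N m friction; stays where left. The key has about 0.16 rad (9 degrees) of play in the slot, so turn it that much farther.
Not all that is in view belongs to the job. What is shaped like the bar_key but blue is not meant.

How it is judged:
By the outcome, as a careful person would: the job done as asked, in the order asked, and still so for the second after the job is handed in, with the robot touching nothing.
It also fails if it takes over 43 s, if anything falls off the work surface, if the arm or the gripper's body presses on something with over 40 N, if the wrist force passes 120 N, or if a joint passes its speed limit or range.

## Working session

There is one attempt and no reset: what is moved stays moved. The work goes in short steps, Python scripts to look and compute and a tool call to move; the robot and the scene stay as the last step left them, time stands still between calls to the robot, and variables do not carry over. Pictures are saved under pics/ and viewed, at most 10 in all, crops included, and the job is handed in when it is done.

Besides the shell and the picture viewer there is one more tool, called after "Call:" in YAML: its name, and indented under it one key for each argument. move_arm: Moves the arm, as the interface text tells. Its arguments: {"type":"object","properties":{"targets":{"type":"string"}},"required":["targets"]}

```bash
mkdir -p pics
cat > h.py <<'E'
import numpy as np,cv2
from scipy.spatial.transform import Rotation as R
from cell import read_state,cams,order,ctrl
def shot(n,f):
    d=cams.get_image(n); cv2.imwrite(f,d['color'][:,:,::-1]); np.save(f+'.npy',{k:v for k,v in d.items()},allow_pickle=True); return d
def load(f): return np.load(f+'.npy',allow_pickle=True).item()
def K(d):
    f=200/np.tan(np.radians(d['fovy'])/2); return np.array([[f,0,d['cx']],[0,f,d['cy']],[0,0,1.]])
def ray(d,u,v):
    # distortion factor 1+k1 r^2 of undistorted ray
    p=cv2.undistortPointsIter(np.array([[[u,v]]],float),K(d),np.array([d['k1'],0,0,0.]),None,None,(3,100,1e-10))[0,0]
    Rm=cv2.Rodrigues(np.array(d['rvec'],float))[0]; t=np.array(d['tvec'],float).ravel()
    return -Rm.T@t, Rm.T@np.array([p[0],p[1],1])
def atz(d,u,v,z):
    o,r=ray(d,u,v); return o+r*(z-o[2])/r[2]
def proj(d,P):
    return cv2.projectPoints(np.array(P,float).reshape(-1,1,3),np.array(d['rvec'],float),np.array(d['tvec'],float),K(d),np.array([d['k1'],0,0,0.]))[0].reshape(-1,2)
E
python3 - <<'E'
from h import *
for n in ['scene','top','wrist']:
    d=shot(n,f'pics/{n}0.png'); print(n,d['fovy'],d['k1'],-cv2.Rodrigues(np.array(d['rvec'],float))[0].T@np.array(d['tvec']))
print(read_state())
a=cv2.imread('pics/scene0.png');b=cv2.imread('pics/top0.png')
cv2.imwrite('pics/both0.png',cv2.resize(np.vstack([a,b]),None,fx=.75,fy=.75,interpolation=cv2.INTER_AREA))
E
```

```text
scene 56.076442212278025 0.0007101935516424158 [185.94954911 681.01541188 542.1759653 ]
top 50.60376354570954 0.016298311882366343 [ 426.47073401   64.73662019 1016.84771426]
wrist 58.417323497025016 -0.023189888133909518 [ 276.66630467 -591.49962874  372.34376459]
{'clock': 0.15, 'qpos': array([ 1.16920309,  0.62914313,  0.03843852,  1.51814672, -0.02702168,
        0.99627773, -0.01999285]), 'qd': array([-0.0004019 , -0.00304343,  0.00032421, -0.00342094, -0.00013752,
        0.00139024,  0.00044562]), 'tau': array([ 1.60867177e-03, -5.63803947e+01,  1.22762382e+00, -1.93653452e+01,
        1.10294181e-02,  7.37475901e-03, -8.17824741e-06]), 'eef_pos': array([ 214.06363531, -613.20721111,  210.3913349 ]), 'tool_rot': array([-3.14013477e+00, -1.64960384e-05,  3.35796374e-01]), 'force': array([ 0.25749739, -0.03998663,  0.28546564]), 'torque': array([-0.00053929,  0.04617013,  0.00139552]), 'gripper_force': 0.0, 'width': 85.32886626464173}
```

View pics/top0.png

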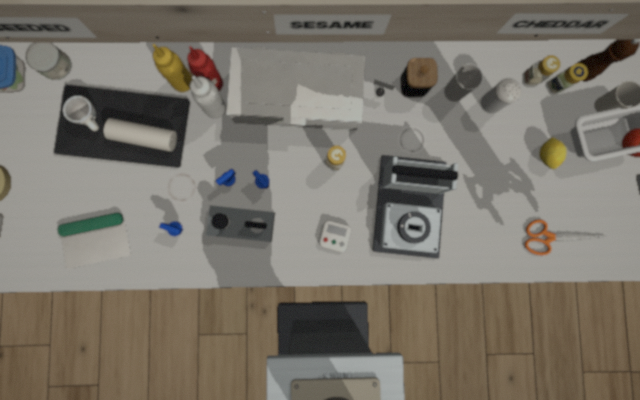

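View pics/scene0.png

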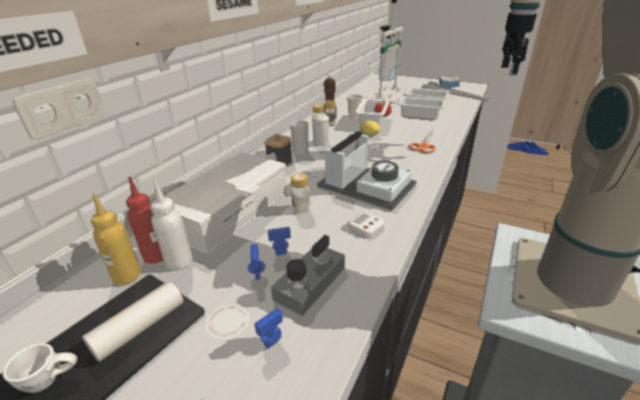

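The top view shows a grey stand at (240,223) with two black keys. The round knob is at (220,221) and the straight bar at (257,225). Blue look-alikes lie at (227,177), (261,180) and (171,228). The black bar at (257,225) fits, because it is black, straight and in the stand. The lock is at (414,227), in front of the chute at (418,172). I'll confirm with one enlarged crop.

Run:
```python
from h import *
a=cv2.imread('pics/top0.png')
c1=cv2.resize(a[195:255,195:285],None,fx=6,fy=6,interpolation=cv2.INTER_CUBIC)
c2=cv2.resize(a[195:255,370:460],None,fx=2.5*2.4,fy=6,interpolation=cv2.INTER_CUBIC)
cv2.imwrite('pics/crop0.png',cv2.resize(np.vstack([c1,c2]),None,fx=.8,fy=.8))
d=load('pics/top0.png')
for n,u,v,z in [('bar',257,225,81),('knob',220,221,81),('lock',414,227,77),('chute',418,172,129)]: print(n,atz(d,u,v,z).round(1))
```

```text
bar [456.8 170.2  81. ]
knob [466.9 251.2  81. ]
lock [ 446.8 -178.    77. ]
chute [ 562.4 -177.7  129. ]
```

View pics/crop0.png

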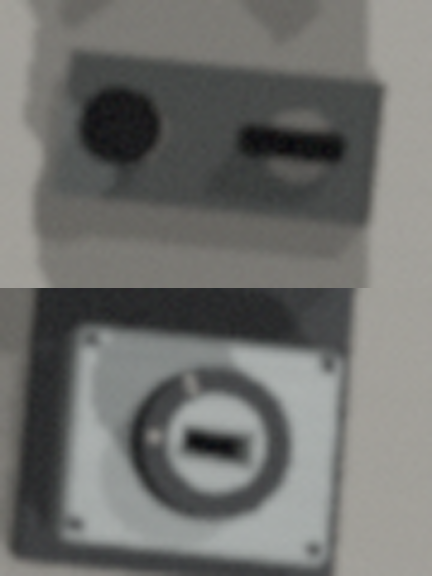

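The crop confirms it: straight black bar on a round collar in the right pocket at (255.8,225.2), round knob in the left pocket. The lock slot is centred at (414.8,227.7), with the white dot and the bar mark on the ring's left and upper left. I'll hover over the lock first, then go on to the key.

```bash
cat >> h.py <<'E'
def plan(p0,y0,p1,y1,g,n=None,step=40,deg=7):
    p0,p1=np.array(p0,float),np.array(p1,float); dy=np.degrees(y1-y0)
    n=n or int(max(np.ceil(np.linalg.norm(p1-p0)/step),np.ceil(abs(dy)/deg),1))
    y=y0;p=p0.copy();rows=[]
    for i in range(n):
        s=R.from_euler('xyz',[np.pi,0,y]).inv().apply((p1-p)/(n-i))/10; s=s.round(2)
        t=round(-np.degrees(y1-y)/(n-i),2)
        rows.append(f"{g} {s[0]:g} {s[1]:g} {s[2]:g} 0 0 {t:g}")
        p=p+R.from_euler('xyz',[np.pi,0,y]).apply(s*10); y-=np.radians(t)
    for i in range(0,n,5): print('; '.join(rows[i:i+5]))
    print('end',p.round(2),round(y,4)); return p,y
E
python3 - <<'E'
from h import *
d=load('pics/wrist0.png'); s=[214.06,-613.2]
print(proj(d,[[*s,0],[*s,100],[*s,77]]), cv2.Rodrigues(np.array(d['rvec'],float))[0][2])
p,y=plan([214.22,-613.7,211.11],.3358,[447,-178,200],1.37,1)
E
```

```text
[[325.23779682 161.29421559]
 [325.21248776 183.75102335]
 [325.21974915 177.31612357]] [-0.24979458 -0.085129   -0.96454949]
1 2.8 -2.57 0.09 0 0 -4.56; 1 2.99 -2.34 0.09 0 0 -4.56; 1 3.17 -2.1 0.08 0 0 -4.56; 1 3.32 -1.84 0.09 0 0 -4.56; 1 3.46 -1.57 0.08 0 0 -4.56
1 3.57 -1.29 0.09 0 0 -4.56; 1 3.67 -1 0.08 0 0 -4.56; 1 3.73 -0.71 0.09 0 0 -4.56; 1 3.78 -0.41 0.08 0 0 -4.56; 1 3.8 -0.11 0.09 0 0 -4.55
1 3.8 0.2 0.08 0 0 -4.56; 1 3.77 0.49 0.09 0 0 -4.55; 1 3.71 0.79 0.08 0 0 -4.56
end [ 446.95 -178.01  200.01] 1.3701
```

View pics/wrist0.png

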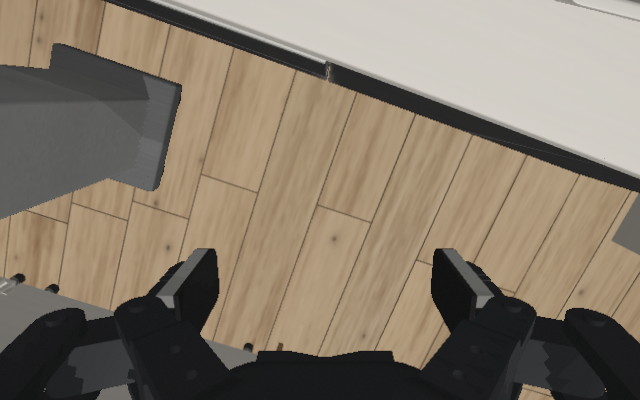

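The wrist view shows the fingers at the bottom left and right, with clear space around (325,180), where the point below the TCP projects. Hovering straight above will therefore show the slot and the key.

Call:
move_arm:
  targets: "1 2.8 -2.57 0.09 0 0 -4.56; 1 2.99 -2.34 0.09 0 0 -4.56; 1 3.17 -2.1 0.08 0 0 -4.56; 1 3.32 -1.84 0.09 0 0 -4.56; 1 3.46 -1.57 0.08 0 0 -4.56"

```text
clock: 0.57
eef_pos: [304.2, -444.4, 206.6]
tool_rot: [-3.141, -0.0, 0.737]
force: [0.9, -0.6, 0.3]
width: 85.5
gripper_force: 0.0
```

Call:
move_arm:
  targets: "1 3.57 -1.29 0.09 0 0 -4.56; 1 3.67 -1 0.08 0 0 -4.56; 1 3.73 -0.71 0.09 0 0 -4.56; 1 3.78 -0.41 0.08 0 0 -4.56; 1 3.8 -0.11 0.09 0 0 -4.55"

```text
clock: 0.98
eef_pos: [393.7, -276.9, 202.5]
tool_rot: [3.141, 0.0, 1.135]
force: [0.8, -0.3, 0.5]
width: 85.3
gripper_force: 0.0
```

Call:
move_arm:
  targets: "1 3.8 0.2 0.08 0 0 -4.56; 1 3.77 0.49 0.09 0 0 -4.55; 1 3.71 0.79 0.08 0 0 -4.56; 1 0 0 0 0 0 0; 1 0 0 0 0 0 0"

```text
clock: 1.4
eef_pos: [448.0, -175.6, 200.0]
tool_rot: [3.141, -0.001, 1.375]
force: [-0.3, -0.8, -0.1]
width: 85.4
gripper_force: 0.0
```

Run:
```python
from h import *
d=shot('wrist','pics/w1.png'); s=read_state(); print(s['clock'],s['eef_pos'],s['tool_rot'],s['qpos'].round(2),s['force'])
plan([446.95,-178.01,200.01],1.3701,[458,168,200],1.446,1)
```

```text
1.45 [ 446.92411543 -177.5854525   199.86767914] [-3.14104760e+00  1.77333695e-04  1.37136564e+00] [ 0.53  0.42 -0.28  1.98  0.16  0.77 -0.05] [-0.46116952 -0.20000902  0.16881168]
1 3.79 -0.65 0 0 0 -0.48; 1 3.8 -0.61 0 0 0 -0.48; 1 3.8 -0.58 0 0 0 -0.48; 1 3.81 -0.55 0 0 0 -0.48; 1 3.81 -0.52 0 0 0 -0.49
1 3.82 -0.49 0 0 0 -0.48; 1 3.82 -0.45 0 0 0 -0.49; 1 3.82 -0.42 0 0 0 -0.48; 1 3.82 -0.39 0 0 0 -0.49
end [458.03 167.95 200.01] 1.446
```

View pics/w1.png

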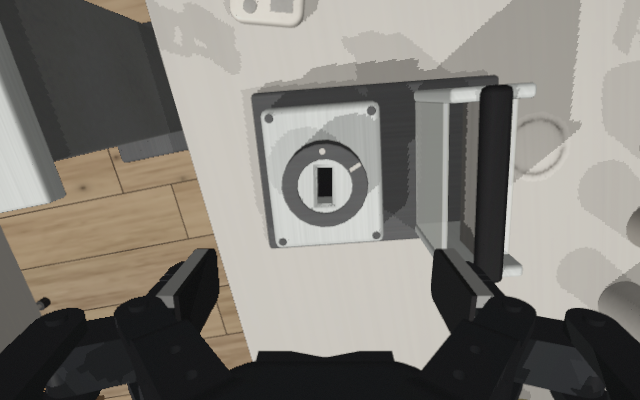

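The slot is at about (324,186) in the ring centred at about (325,184). The white dot is at (322,152) and the bar mark at (355,168). I'll rectify the lock at z = 76 while moving on to the key.

Call:
move_arm:
  targets: "1 3.79 -0.65 0 0 0 -0.48; 1 3.8 -0.61 0 0 0 -0.48; 1 3.8 -0.58 0 0 0 -0.48; 1 3.81 -0.55 0 0 0 -0.48; 1 3.81 -0.52 0 0 0 -0.49"

```text
clock: 1.87
eef_pos: [452.8, 13.7, 200.0]
tool_rot: [3.142, 0.001, 1.408]
force: [0.7, 0.3, -0.0]
width: 85.0
gripper_force: 0.0
```

Call:
move_arm:
  targets: "1 3.82 -0.49 0 0 0 -0.48; 1 3.82 -0.45 0 0 0 -0.49; 1 3.82 -0.42 0 0 0 -0.48; 1 3.82 -0.39 0 0 0 -0.49; 1 0 0 0 0 0 0"

```text
clock: 2.28
eef_pos: [458.4, 175.8, 200.6]
tool_rot: [3.14, -0.006, 1.454]
force: [-0.3, 1.0, 1.1]
width: 85.7
gripper_force: 0.0
```

Call:
move_arm:
  targets: "1 0 0 0 0 0 0; 1 0 0 0 0 0 0"

```text
clock: 2.45
eef_pos: [458.2, 165.8, 199.7]
tool_rot: [-3.141, 0.002, 1.443]
force: [1.3, -0.5, -0.3]
width: 85.6
gripper_force: 0.0
```

```bash
cat >> h.py <<'E'
def rect(d,c,z,w=45,s=4):
    n=2*w*s; jj,ii=np.meshgrid(np.arange(n),np.arange(n))
    # right = -y, up = +x
    P=np.stack([c[0]+w-ii/s,c[1]+w-jj/s,np.full(ii.shape,float(z))],-1)
    m=proj(d,P).reshape(n,n,2).astype(np.float32)
    return cv2.remap(d['color'][:,:,::-1].copy(),m[...,0],m[...,1],cv2.INTER_CUBIC)
E
python3 - <<'E'
from h import *
d=shot('wrist','pics/w2.png'); s=read_state(); print(s['clock'],s['eef_pos'],s['tool_rot'])
d1=load('pics/w1.png')
a=rect(d1,[447,-178],76); b=rect(d,[457,170],81)
cv2.imwrite('pics/rect.png',np.hstack([a,b]))
E
```

```text
2.5 [458.25223099 165.29362076 199.72027339] [-3.14115847e+00  1.85906995e-03  1.44214587e+00]
```

View pics/rect.png

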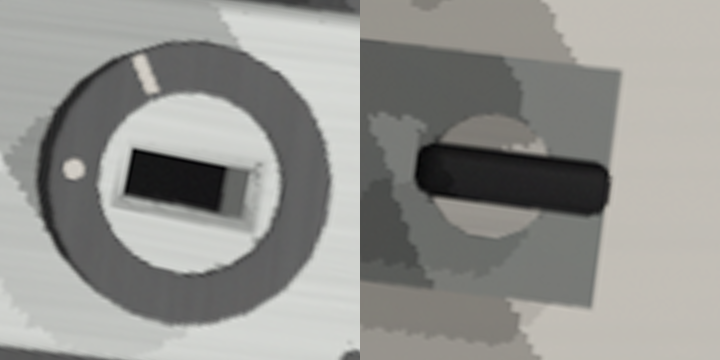

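The rectified view (4 px/mm) shows the ring centred at about (190,183) with the slot slightly clockwise of the dot, and the bar centred at about (512,179). I'll fit both numerically, with a settled picture for the bar.

Run:
```python
from h import *
from scipy.optimize import minimize
d=shot('wrist','pics/w3.png'); s=read_state(); print(s['clock'],s['eef_pos'],s['tool_rot'])
print('cam',-cv2.Rodrigues(np.array(d['rvec'],float))[0].T@np.array(d['tvec']))
g=cv2.cvtColor(d['color'],cv2.COLOR_RGB2GRAY); m=(g<62).astype(np.uint8)
n,l,st,c=cv2.connectedComponentsWithStats(m)
uv=proj(d,[[457.3,175,75]])[0]; k=l[int(uv[1]),int(uv[0])]; M=(l==k); print('bar comp',k,st[k],uv)
B=np.array([[x,y,z] for x in(-7,7) for y in(-24,24) for z in(43+12,69+12)],float)
def cost(p):
    P=B.copy(); P[:,:2]=P[:,:2]@np.array([[np.cos(p[2]),np.sin(p[2])],[-np.sin(p[2]),np.cos(p[2])]])+p[:2]
    h=cv2.convexHull(proj(d,P).astype(np.float32)); I=np.zeros((1600,2560),np.uint8)
    cv2.fillPoly(I,[np.round((h+.5)*4).astype(int)],255); I=cv2.resize(I,(640,400),interpolation=cv2.INTER_AREA)/255.
    return np.abs(I-M).sum()
best=min((minimize(cost,[457+a,174+b,-.12],method='Nelder-Mead',options=dict(initial_simplex=np.array([[457+a,174+b,-.12],[460+a,174+b,-.12],[457+a,178+b,-.12],[457+a,174+b,-.06]]))) for a in(-2,2) for b in(-2,2)),key=lambda r:r.fun)
print('bar',best.x,best.fun)
d1=load('pics/w1.png'); a=cv2.cvtColor(rect(d1,[447,-178],76),cv2.COLOR_BGR2GRAY)
w=lambda u,v:(447+45-v/4,-178+45-u/4)
n,l,st,c=cv2.connectedComponentsWithStats((a>135).astype(np.uint8))
k=l[183,115]; cn=cv2.findContours((l==k).astype(np.uint8),0,2)[0]
h=cv2.convexHull(cn[0]); print('disc',st[k],cv2.fitEllipse(h),w(*cv2.fitEllipse(h)[0]))
q=(a<55).astype(np.uint8); n,l,st,c=cv2.connectedComponentsWithStats(q); k=l[180,175]
cn=cv2.findContours((l==k).astype(np.uint8),0,2)[0]; print('slot black',cv2.minAreaRect(cn[0]))
```

```text
2.55 [458.31935965 165.26923751 199.80763932] [-3.14130230e+00  1.57640934e-03  1.44179354e+00]
cam [466.42118778 231.69806184 361.65461031]
bar comp 7 [314 137  17  60 946] [322.71115146 168.30052402]
bar [ 4.56740000e+02  1.76058048e+02 -1.43019509e-01] 160.45098039215685
disc [   97    92   184   182 19809] ((188.96864318847656, 182.4502410888672), (181.60939025878906, 182.7257537841797), 113.04747772216797) (446.3874397277832, -180.24216079711914)
slot black ((175.74072265625, 180.0472869873047), (95.7418441772461, 44.80451965332031), 11.113040924072266)
```

Run:
```python
from h import *
p,y=plan([458.03,167.95,200.01],1.446,[456.7,175,100],1.446,1,step=38)
p,y=plan(p,y,[456.7,175,49],1.446,1,step=13)
s=read_state();print(s['eef_pos'],s['qd'].round(3),ctrl.pinch_z)
```

```text
1 0.23 -0.07 3.33 0 0 -0; 1 0.23 -0.07 3.34 0 0 -0; 1 0.22 -0.08 3.33 0 0 -0
end [456.69 174.97 100.01] 1.446
1 0 0 1.28 0 0 -0; 1 0 0 1.27 0 0 -0; 1 0 0 1.28 0 0 -0; 1 0 0 1.27 0 0 -0
end [456.69 174.97  49.01] 1.446
[458.31935965 165.26923751 199.80763932] [ 0.005 -0.003 -0.008 -0.001 -0.003 -0.002 -0.002] 18.700000000000003
```

Call:
move_arm:
  targets: "1 0.23 -0.07 3.33 0 0 0; 1 0.23 -0.07 3.34 0 0 0; 1 0.22 -0.08 3.33 0 0 0; 1 0 0 0 0 0 0; 1 0 0 0 0 0 0"

```text
clock: 2.97
eef_pos: [455.9, 173.0, 99.3]
tool_rot: [-3.138, 0.003, 1.444]
force: [0.7, 0.0, -0.2]
width: 85.7
gripper_force: 0.0
```

Run:
```python
from h import *
d=shot('wrist','pics/w4.png'); s=read_state(); print(s['clock'],s['eef_pos'],s['tool_rot'],s['qd'].round(3))
cv2.imwrite('pics/rect4.png',np.hstack([rect(d,[457,175],81),rect(d,[457,175],41)]))
```

```text
3.0167 [457.20193398 173.85250532 100.6495463 ] [-3.14157134e+00  5.68273330e-04  1.44406819e+00] [ 0.    -0.037 -0.012 -0.021 -0.    -0.004 -0.003]
```

View pics/rect4.png

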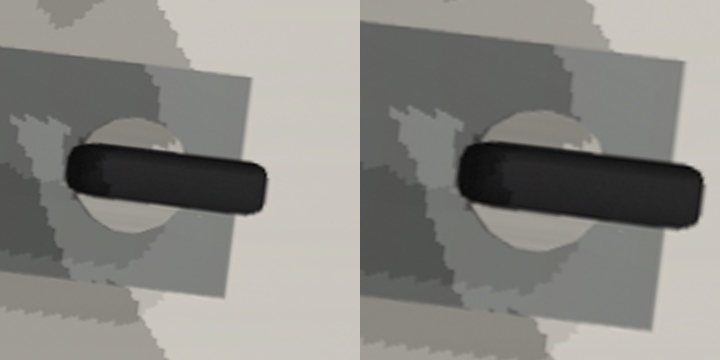

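The rectified views give the bar's right end at (266,190) and the collar centred near (536,180). That puts the key at about (457,176), so I'll descend and grip.

Call:
move_arm:
  targets: "1 0.1 0 1.28 0 0 0; 1 0 0 1.27 0 0 0; 1 0 0 1.28 0 0 0; 1 0 0 1.27 0 0 0; 1 0 0 0 0 0 0"

```text
clock: 3.43
eef_pos: [457.7, 175.4, 49.7]
tool_rot: [3.14, -0.0, 1.445]
force: [0.1, -0.3, 1.1]
width: 85.6
gripper_force: 0.0
```

Call:
move_arm:
  targets: "1 0 0 0 0 0 0; -1 0 0 0 0 0 0; -1 0 0 0 0 0 0; -1 0 0 0 0 0 0; -1 0 0 0 0 0 0"

```text
clock: 3.85
eef_pos: [457.3, 176.1, 49.7]
tool_rot: [3.14, -0.001, 1.446]
force: [-0.0, 0.5, 0.1]
width: 38.5
gripper_force: 0.0
```

Call:
move_arm:
  targets: "-1 0 0 0 0 0 0; -1 0 0 0 0 0 0; -1 0 0 0 0 0 0; -1 0 0 0 0 0 0; -1 0 0 0 0 0 0"

```text
clock: 4.27
eef_pos: [457.1, 176.0, 49.3]
tool_rot: [3.141, -0.0, 1.446]
force: [-0.4, 0.1, 5.5]
width: 12.2
gripper_force: 61.9
```

Run:
```python
from h import *
p,y=plan([456.8,175.97,49.01],1.446,[456.8,176,150],1.446,-1,step=25)
p,y=plan(p,y,[446.4,-180.2,150],1.4,-1,step=36)
```

```text
-1 0 -0 -2.02 0 0 -0; -1 0 -0 -2.02 0 0 -0; -1 0 -0 -2.02 0 0 -0; -1 0 -0 -2.02 0 0 -0; -1 0 -0 -2.02 0 0 -0
end [456.8  175.97 150.01] 1.446
-1 -3.55 0.34 0 0 0 0.26; -1 -3.55 0.36 0 0 0 0.26; -1 -3.54 0.37 0 0 0 0.26; -1 -3.54 0.39 0 0 0 0.27; -1 -3.54 0.4 0 0 0 0.26
-1 -3.54 0.42 0 0 0 0.27; -1 -3.54 0.44 0 0 0 0.26; -1 -3.53 0.45 0 0 0 0.27; -1 -3.53 0.47 0 0 0 0.26; -1 -3.53 0.49 0 0 0 0.27
end [ 446.38 -180.21  150.01] 1.3999
```

Call:
move_arm:
  targets: "-1 0 0 -2.02 0 0 0; -1 0 0 -2.02 0 0 0; -1 0 0 -2.02 0 0 0; -1 0 0 -2.02 0 0 0; -1 0 0 -2.02 0 0 0"

```text
clock: 4.68
eef_pos: [456.2, 175.8, 150.5]
tool_rot: [-3.14, 0.0, 1.446]
force: [0.0, 1.4, -1.2]
width: 12.4
gripper_force: 61.1
```

Call:
move_arm:
  targets: "-1 0 0 0 0 0 0; -1 -3.55 0.34 0 0 0 0.26; -1 -3.55 0.36 0 0 0 0.26; -1 -3.54 0.37 0 0 0 0.26; -1 -3.54 0.39 0 0 0 0.27"

```text
clock: 5.1
eef_pos: [451.6, 32.1, 149.1]
tool_rot: [-3.14, 0.0, 1.429]
force: [0.8, -0.8, -1.0]
width: 12.2
gripper_force: 61.1
```

Call:
move_arm:
  targets: "-1 -3.54 0.4 0 0 0 0.26; -1 -3.54 0.42 0 0 0 0.27; -1 -3.54 0.44 0 0 0 0.26; -1 -3.53 0.45 0 0 0 0.27; -1 -3.53 0.47 0 0 0 0.26"

```text
clock: 5.52
eef_pos: [446.3, -146.1, 149.0]
tool_rot: [-3.14, -0.0, 1.404]
force: [0.6, -0.1, -2.1]
width: 12.4
gripper_force: 61.1
```

Call:
move_arm:
  targets: "-1 -3.53 0.49 0 0 0 0.27; -1 0 0 0 0 0 0; -1 0 0 0 0 0 0; -1 0 0 0 0 0 0; -1 0 0 0 0 0 0"

```text
clock: 5.93
eef_pos: [446.2, -178.6, 149.5]
tool_rot: [-3.14, -0.001, 1.402]
force: [-0.2, 0.3, -0.9]
width: 12.2
gripper_force: 61.1
```

Run:
```python
from h import *
d=shot('wrist','pics/w5.png'); s=read_state(); print(s['clock'],s['eef_pos'],s['tool_rot'],s['qd'].round(3),s['force'],s['width'])
```

```text
5.9833 [ 446.41809198 -178.49185697  149.6766214 ] [-3.14085018e+00 -8.54619671e-04  1.40264146e+00] [-0.003 -0.005  0.002 -0.002  0.001  0.001  0.001] [ 0.1644381  -0.10889153 -0.69308447] 12.184953253848649
```

View pics/w5.png

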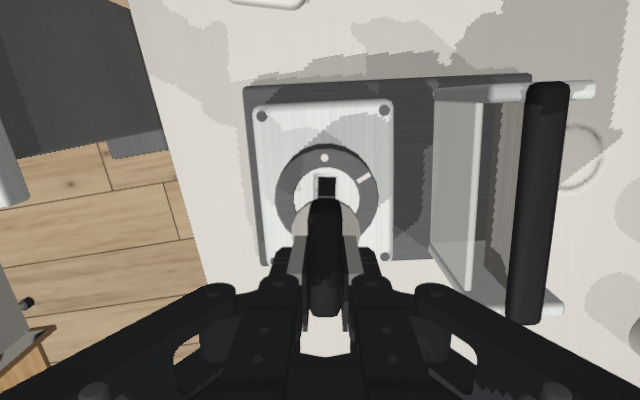

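The key hangs upright in the grip. Its bar runs from about (325,200) to (325,315), lined up with the slot mouth at (327,187). I'll descend in stages while watching the force.

Call:
move_arm:
  targets: "-1 -0.12 0 1 0 0 0; -1 0 0 1 0 0 0; -1 0 0 1 0 0 0; -1 0 0 0.5 0 0 0; -1 0 0 0.5 0 0 0"

```text
clock: 6.4
eef_pos: [446.0, -180.6, 109.1]
tool_rot: [-3.141, -0.0, 1.401]
force: [0.7, -0.3, -0.8]
width: 12.2
gripper_force: 61.1
```

Call:
move_arm:
  targets: "-1 0 0 0.3 0 0 0; -1 0 0 0.3 0 0 0; -1 0 0 0.3 0 0 0; -1 0 0 0 0 0 0"

```text
clock: 6.73
eef_pos: [446.1, -181.3, 100.7]
tool_rot: [-3.141, -0.0, 1.4]
force: [-0.2, 0.3, -1.2]
width: 12.1
gripper_force: 61.1
```

Call:
move_arm:
  targets: "-1 0 0 0.3 0 0 0; -1 0 0 0.3 0 0 0; -1 0 0 0.3 0 0 0; -1 0 0 0.2 0 0 0; -1 0 0 0 0 0 0"

```text
clock: 7.15
eef_pos: [445.9, -181.3, 89.6]
tool_rot: [-3.141, -0.0, 1.4]
force: [-0.3, 0.6, -1.3]
width: 12.2
gripper_force: 61.1
```

Call:
move_arm:
  targets: "-1 0 0 0.1 0 0 0; -1 0 0 0.05 0 0 0; -1 0 0 0 0 0 0"

```text
clock: 7.4
eef_pos: [446.4, -181.4, 89.2]
tool_rot: [3.141, 0.0, 1.4]
force: [-1.2, 0.8, 6.4]
width: 12.3
gripper_force: 62.0
```

Seated: contact at 89.2 mm with 6 N. Now I'll turn it clockwise.

Call:
move_arm:
  targets: "-1 0 0 0 0 0 5; -1 0 0 0 0 0 5; -1 0 0 0 0 0 5; -1 0 0 0 0 0 5; -1 0 0 0 0 0 5"

```text
clock: 7.82
eef_pos: [446.4, -181.8, 89.2]
tool_rot: [3.141, 0.0, 0.959]
force: [-1.2, 0.0, 5.6]
width: 12.5
gripper_force: 62.0
```

Call:
move_arm:
  targets: "-1 0 0 0 0 0 5; -1 0 0 0 0 0 5; -1 0 0 0 0 0 5; -1 0 0 0 0 0 5; -1 0 0 0 0 0 5"

```text
clock: 8.23
eef_pos: [445.9, -181.4, 89.2]
tool_rot: [3.142, 0.0, 0.523]
force: [-1.9, 0.3, 7.4]
width: 12.1
gripper_force: 62.1
```

Run:
```python
from h import *
s=read_state(); print(s['clock'],s['eef_pos'],s['tool_rot'],s['force'],s['torque'],s['qpos'].round(2))
```

```text
8.2333 [ 445.93510654 -181.4099351    89.21196891] [3.14159050e+00 2.24950759e-04 5.23256590e-01] [-1.93995164  0.30759193  7.36610553] [0.13825049 0.50725922 0.05447756] [ 0.35  0.59 -0.03  2.09  0.04  0.46 -0.76]
```

Call:
move_arm:
  targets: "-1 0 0 0 0 0 5; -1 0 0 0 0 0 5; -1 0 0 0 0 0 3; -1 0 0 0 0 0 0; -1 0 0 0 0 0 0"

```text
clock: 8.65
eef_pos: [445.9, -181.2, 89.2]
tool_rot: [-3.141, 0.0, 0.3]
force: [-2.6, 0.9, 8.0]
width: 12.3
gripper_force: 62.1
```

Run:
```python
from h import *
s=read_state(); print(s['clock'],s['eef_pos'],s['tool_rot'],s['force'],s['torque'])
```

```text
8.65 [ 445.92918438 -181.18493769   89.20203387] [-3.14141026e+00  2.56110013e-04  3.00314913e-01] [-2.62204435  0.85200696  8.02024218] [0.26232797 0.50282439 0.04162318]
```

Call:
move_arm:
  targets: "-1 0 0 0 0 0 2; -1 0 0 0 0 0 2; -1 0 0 0 0 0 0; -1 0 0 0 0 0 0"

```text
clock: 8.98
eef_pos: [446.0, -180.8, 89.2]
tool_rot: [-3.141, 0.0, 0.231]
force: [-1.4, 1.2, 6.5]
width: 12.3
gripper_force: 62.1
```

Run:
```python
from h import *
s=read_state(); print(s['clock'],s['eef_pos'],s['tool_rot'],s['force'],s['torque'])
```

```text
8.9833 [ 445.98626247 -180.82253272   89.15934931] [-3.14089529e+00  1.48673442e-04  2.30912979e-01] [-1.40966494  1.23932405  6.46929306] [0.51459715 0.52173453 0.00845045]
```

Call:
move_arm:
  targets: "-1 0 0 0 0 0 2; -1 0 0 0 0 0 1; -1 0 0 0 0 0 0; -1 0 0 0 0 0 0"

```text
clock: 9.32
eef_pos: [445.9, -180.7, 89.2]
tool_rot: [-3.141, 0.0, 0.181]
force: [-2.6, 1.6, 6.9]
width: 11.8
gripper_force: 62.4
```

Run:
```python
from h import *
s=read_state(); print(s['clock'],s['eef_pos'],s['tool_rot'],s['force'],s['torque'])
```

```text
9.3167 [ 445.93672142 -180.73693472   89.16233867] [-3.14102320e+00  4.20187631e-04  1.80971520e-01] [-2.57657037  1.62224801  6.89265125] [0.46442896 0.49414832 0.54333129]
```

The moment about z jumped to 0.54 N m against 0.06 N m of friction, so the stop is reached. I'll add a touch more to make sure, then ease back, release and rise.

Call:
move_arm:
  targets: "-1 0 0 0 0 0 1; -1 0 0 0 0 0 0; -1 0 0 -0.1 0 0 0; -1 0 0 0 0 0 -1; -1 0 0 0 0 0 0"

```text
clock: 9.73
eef_pos: [445.8, -180.7, 89.3]
tool_rot: [-3.141, 0.001, 0.18]
force: [-0.9, 1.3, -2.5]
width: 12.2
gripper_force: 61.1
```

Call:
move_arm:
  targets: "1 0 0 0 0 0 0; 1 0 0 0 0 0 0; 1 0 0 0 0 0 0; 1 0 0 0 0 0 0; 1 0 0 0 0 0 0"

```text
clock: 10.15
eef_pos: [446.5, -181.7, 89.7]
tool_rot: [3.141, -0.001, 0.177]
force: [1.1, 0.7, -0.8]
width: 71.9
gripper_force: 0.0
```

Call:
move_arm:
  targets: "1 0 0 0 0 0 0; 1 0 0 -1 0 0 0; 1 0 0 -2 0 0 0; 1 0 0 -3 0 0 0; 1 0 0 -3 0 0 0"

```text
clock: 10.57
eef_pos: [445.4, -181.2, 180.0]
tool_rot: [-3.141, 0.002, 0.178]
force: [1.4, -0.0, 0.2]
width: 85.7
gripper_force: 0.0
```

Call:
move_arm:
  targets: "1 0 0 -2 0 0 0; 1 0 0 0 0 0 0; 1 0 0 0 0 0 0; 1 0 0 0 0 0 0; 1 0 0 0 0 0 0"

```text
clock: 10.98
eef_pos: [445.3, -181.1, 198.4]
tool_rot: [-3.14, 0.002, 0.178]
force: [0.5, -0.2, -0.6]
width: 85.5
gripper_force: 0.0
```

Run:
```python
from h import *
d=shot('wrist','pics/w6.png'); s=read_state(); print(s['clock'],s['eef_pos'],s['force'],s['width'])
shot('scene','pics/s6.png')
cv2.imwrite('pics/fin.png',np.hstack([rect(d,[446.4,-180.2],76),rect(d,[446.4,-180.2],121)]))
```

```text
11.0333 [ 445.35538924 -181.09551801  198.39420428] [ 0.75511408 -0.17980779 -0.23275932] 85.3031396676589
```

View pics/fin.png

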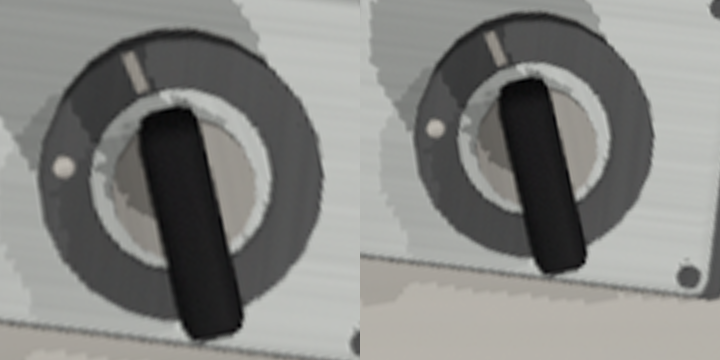

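The final view shows the key upright with its collar on the barrel. The bar runs from about (523,85) to (562,265), just past the bar mark at (495,48), as the play predicts. The fingers are clear, so I'll hand in.

```bash
python3 -c "
from h import *
print(order.finish_job())"
```

```text
the job is handed in; nothing more can be done
None
```

The job is handed in: the T-bar key stands fully seated in the lock, turned clockwise to the stop (the turning moment jumped there) and released, after about 11 s; the round-knob key was not touched.

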